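# Load a brass blank under the spring clip of a stamping block

## Task

The brass blank waits in the channel of the stamping block, just short of the spring clip's jaw. With one fingertip hold the clip's long thumb bar down so that the jaw stands open, and keep it down while the other fingertip pushes the blank along the channel, beneath the jaw, until it is fully home against the end stop; then let go so that the jaw clamps the blank. Do not pick the blank up, and leave the hammer, punch case, jar and loose punch around the block as they are.

Things in the scene. Friction and masses are not known exactly. Their poses are not given: they have to be found in the camera images.
- block: Steel stamping block on a rubber pad, 112 x 176 mm (x by y), fixed to the bench. Origin: centre of its underside, at bench height. z up; the blank is pushed to its +y; the thumb bar is on its +x side. Channel floor 28 mm above the bench. The channel runs along y from a 4 mm fence (inner face x = +5 mm, y = -77 to 19) to a 3 mm front rail (inner face x = -28.5, y = -79 to 61), open above.
- blank: Loose flat brass blank, 32 x 56 x 6 mm (x, y, z), 90 g, with a 5 mm hole near its trailing (-y) end. Origin: centre of its underside; axes as the block's. It lies on the channel floor and starts 33 to 46 mm short of home, its leading end 7 to 20 mm before the jaw. Home against the stop its origin is at x = -11.75 (within 0.75), y = +30, z = +28 mm in the block's frame.
- clip (a joint): Spring clip, a steel rocker on a rod along the block's y at x = +13 mm, 32 mm above the bench. Value in rad: 0 at rest (jaw down, bar sloping up away from the rod), 0.5 with the bar pressed right down to its stop, bar level. The blank passes under the jaw only above about 0.27; clamped on the blank it reads about 0.2. Pressed at mid-width it takes about 4.5 N to start, 7.5 N to hold right down; let go, it springs back.
- clip_bar (a point): Top of the thumb bar at mid-length and mid-width, moving with it: 14 mm above the channel floor at rest; pressed right down 2.5 mm above it (lower than the blank's top), x = +36, y = -9 mm in the block's frame. The bar is 130 mm long (y = -74 to +56) and, level, spans x = +13 to +48. It can be pressed anywhere along its length, and a fingertip can slide along it.
- clip_jaw (a point): Underside of the jaw's tip, mid-length (y = +44 mm in the block's frame). The jaw is 24 mm long (y = +32 to +56), 13 mm deep, and overhangs the channel from the fence side to x = -8 mm. Its tip is 2 mm above the channel floor at rest; with the bar right down all of it is at least 8 mm above the floor.
- stop_face (a point): Middle of the face of the end stop that the blank must meet: x = -11.75, y = +58, z = +31 mm in the block's frame. The stop is a fixed steel bar across the channel, 6 mm tall above the channel floor.
- hammer: Loose hammer with a wooden handle, 240 mm long, lying on the bench beyond the thumb bar. Bystander. Origin near its middle.
- punch_case: Loose blue case of steel punches, 34 x 48 x 52 mm, standing past the end-stop end of the block. Bystander. Origin: centre of its underside.
- jar: Loose small open glass jar, 56 mm across, 40 mm tall, on the robot's side of the block. Bystander. Origin: centre of its underside.
- punch: Loose square steel punch, 6.5 mm thick, 64 mm long, lying on the robot's side of the block. Bystander. Origin: underside of its shank's middle.
There are look-alikes about, which are no part of the job. Several things have the shape of the blank; the one meant has the colours described above. Leave any orange look-alike of the block alone.

How it is judged:
By the outcome, as a careful person would: the job done as asked, in the order asked, and still so for the second after the job is handed in, with the robot touching nothing.
It also fails if it takes over 48 s, if anything falls off the work surface, if the arm or the gripper's body presses on something with over 40 N, if the wrist force passes 120 N, or if a joint passes its speed limit or range.

## Robot

A 6-joint arm with a two-finger parallel gripper is mounted at the origin on the work surface. World frame = base frame: x ahead of the robot, y to its left, z up, the work surface at z = 0. Lengths are in m, angles in degrees, forces in N, time in s.
With the tool pointing down it reaches from about 0.375 to 0.9 m from the base axis. Payload 3.1 kg.
Tool frame: the origin (TCP) lies at the very end of the fingers, on their centre line; the grasp point (between the pads) lies 19 mm behind it; z points along the fingers, y is the line along which they close (so a half turn about z gives the same grasp; the last joint's range is limited). The gripper opens to 87 mm and grips with 3 to 60 N. Pads are 19 mm wide; open, the fingers measure 117 mm over their backs; the gripper's body (75 mm by 190 mm) begins 51 mm behind the grasp point.
Start: joints at [60.762, 30.224, 82.088, -0, 67.689, -10.227], TCP at [0.204, 0.591, 0.19] pointing down, gripper open.
Joint ranges: [-176.69, 176.69], [-43.24, 126.21], [12.49, 139.97], [-82, 262], [0, 151.66], [-163.58, 163.58]. Speed limits (degrees/s): [159.86, 159.86, 180, 180, 180, 180].

## Interface

Orientations are given as a 3x3 rotation matrix whose columns are the frame's x, y, z axes.
In Python, from rig import bot gives the robot as it stands.
- The arm moves only by the tool move_arm, never from a script. Its argument "increments" is a list of rows, each an object with "xyz": the shift along the tool's x, y, z in mm, a list of three; "roll": the turn about the tool's z in rad; "grip": the opening in per cent of the stroke, from 0 (shut) to 100 (fully open). A call has 1 to 5 rows; each row shifts and turns the commanded pose from where the row before left it, along the tool's axes as they then stand; what a row does not reach is not made up. A row lasts 1/12 s, in which the tool goes at most 41.7 mm and 7.16 degrees, less where a joint would pass 70% of its speed; a pose out of reach is approached as far as the arm can. A call is refused whole if a number of a shift passes 41.7 or a number of a turn 0.125, either way. A call with a gripper value outside its range is refused whole. The fingers move at their own pace and stop on an object; the grip force is fixed at half the most. Time passes only in rows, so rows that do not move let the fingers close. It gives the time, the measured TCP pose, the force, the opening and the grip force at its end, in the units of the state.
- bot.read_state(): the state, without advancing time (a new reading comes with each control period).
- bot.capture(name): name is "scene" or "top"; returns (picture, depth): 384x512x3 uint8, red, green, blue; 384x512 float32, m along the optical axis (not along the pixel's ray), 0 where there is no reading.
- bot.camera_model(name): a dict with "intrinsics" (3x3 intrinsics, pixels), "D" ([k1, k2, p1, p2, k3] as OpenCV has them; the pictures are not rectified), "rvec" (rotation vector, rad) and "tvec" (3), from world to camera coordinates, as OpenCV has them. Camera axes: x right, y down, z forward; pixel columns grow to the right and rows downward; lengths in m; the calibration is good to about 2 mm. A picture is of the moment at which its call begins. camera_model takes no time and is no camera call.
- bot.hand_in(): hands the job in; it is judged then, once.
Trained networks look in the newest picture that a camera, given by its name, has taken for a name from the list of things; names that differ only in an ending like _2 or _b are one class to them, and where a whole thing is asked for, a point or a joint stands for the part that bears it (a point fixed in the world has none). Each returns a list of dicts, best first, with "conf" (0 to 1); they miss things now and then, are a little off and sometimes report something else, mostly with a low value. They report only what shows in the picture. A call takes as long as a camera call. They do not tell look-alikes from the thing itself.
- bot.spot_in(label, camera): "at" ([x, y, z] in m, in the coordinates of the camera as it stood for that picture, good to about 4 mm: the middle of the surface that is visible of it).
- bot.trace(label, camera): "mask" (384x512 bool, what is visible of it).
The state is a dict: "time_s": time; "joint_positions": joint angles; "qvel": joint speeds; "tau": joint torques, N m; "position": TCP position; "tcp_rot": TCP orientation; "force": force on the tool from outside, world axes, zero at the start; "moment": the same for the moment, N m; "opening": opening from 0.0 (shut) to 1.0 (fully open); "grasp_force": force on a finger pad.
Only numpy, scipy, OpenCV 4.12 (cv2) and the standard library are available. Lean on these libraries where they do the work, as an engineer would, in place of code of your own. Each camera call takes 0.05 s, during which the arm holds its last target. There are 200 camera calls.

## Working session

There is one attempt and no reset: what is moved stays moved. The work goes in short steps, Python scripts to look and compute and a tool call to move; the robot and the scene stay as the last step left them, time stands still between calls to the robot, and variables do not carry over. Pictures are saved under pics/ and viewed, at most 10 in all, crops included, and the job is handed in when it is done.

Besides the shell and the picture viewer there is one more tool, called as name([rows], argument=value, ...), one row to a line, values as JSON. move_arm: Moves the arm, as the interface text tells. Its arguments: {"type":"object","properties":{"increments":{"type":"array"}},"required":["increments"]}

```bash
mkdir -p pics
cat > h.py <<'E'
import numpy as np,cv2
from rig import bot
def cam(n):
    m=bot.camera_model(n);R=cv2.Rodrigues(np.array(m["rvec"],float))[0]
    return np.array(m["intrinsics"],float),np.array(m["D"],float),R,np.array(m["tvec"],float).ravel(),m
def toworld(n,p): 
    K,D,R,t,m=cam(n); return R.T@(np.array(p)-t)
def pix(n,uv,z): # intersect ray with plane z
    K,D,R,t,m=cam(n); q=cv2.undistortPoints(np.array(uv,float).reshape(-1,1,2),K,D).reshape(-1,2)
    d=np.c_[q,np.ones(len(q))]@R; c=-R.T@t
    return c+d*((z-c[2])/d[:,2])[:,None]
def cloud(n,dep):
    K,D,R,t,m=cam(n);h,w=dep.shape
    uv=np.stack(np.meshgrid(np.arange(w),np.arange(h)),-1).reshape(-1,1,2).astype(float)
    q=cv2.undistortPoints(uv,K,D).reshape(-1,2)
    P=np.c_[q,np.ones(len(q))]*dep.reshape(-1,1)
    return ((P-t)@R).reshape(h,w,3)
def proj(n,P):
    K,D,R,t,m=cam(n); return cv2.projectPoints(np.array(P,float).reshape(-1,3),np.array(m["rvec"],float),t,K,D)[0].reshape(-1,2)
def save(n,f,im): cv2.imwrite('pics/'+f,im[...,::-1])
E
python3 - <<'E'
from h import *
s=bot.read_state();print(s['time_s'],s['position'],s['tcp_rot'],s['opening'])
for n in("scene","top"):
    im,d=bot.capture(n);np.savez(n+'.npz',im=im,d=d);save(n,n+'0.png',im)
    K,D,R,t,m=cam(n);print(n,'cam at',-R.T@t)
    for l in("block","blank","clip","clip_bar","clip_jaw","stop_face","hammer","punch_case","jar","punch"):
        try:print(l,[(np.round(toworld(n,r['at']),3).tolist(),round(r['conf'],2)) for r in bot.spot_in(l,n)])
        except Exception as e:print(l,e)
E
```

```text
0.0 [0.20316394 0.59020798 0.18886588] [[-9.45468395e-01  3.25712224e-01 -1.02992944e-03]
 [ 3.25713667e-01  9.45466507e-01 -1.92135794e-03]
 [ 3.47954018e-04 -2.15204531e-03 -9.99997624e-01]] 1.0014412100518966
scene cam at [ 1.03390457 -0.24744955  0.6431034 ]
block [([0.6, -0.137, 0.029], 0.9), ([0.716, 0.151, 0.028], 0.65), ([0.596, -0.141, 0.04], 0.45)]
blank [([0.522, -0.302, 0.004], 0.69), ([0.37, -0.176, 0.005], 0.67), ([0.562, -0.134, 0.035], 0.58)]
clip [([0.593, -0.14, 0.04], 0.95), ([0.729, 0.152, 0.037], 0.55)]
clip_bar [([0.596, -0.144, 0.041], 0.66)]
clip_jaw [([0.6, -0.138, 0.033], 0.82)]
stop_face [([0.6, -0.135, 0.026], 0.83)]
hammer [([0.73, -0.174, 0.022], 0.62), ([0.558, -0.136, 0.034], 0.22)]
punch_case [([0.607, 0.024, 0.039], 0.64)]
jar [([0.485, -0.046, 0.022], 0.89)]
punch [([0.455, -0.156, 0.007], 0.63)]
top cam at [ 0.42686472 -0.00159849  0.96841721]
block [([0.701, 0.158, 0.032], 0.83), ([0.569, -0.13, 0.032], 0.71)]
blank [([0.361, -0.176, 0.006], 0.97), ([0.596, -0.145, 0.039], 0.68), ([0.563, -0.131, 0.032], 0.67), ([0.515, -0.296, 0.005], 0.6)]
clip [([0.728, 0.148, 0.041], 0.95), ([0.599, -0.143, 0.041], 0.8)]
clip_bar [([0.599, -0.145, 0.04], 0.96), ([0.731, 0.152, 0.041], 0.55), ([0.722, -0.171, 0.026], 0.29)]
clip_jaw [([0.729, 0.145, 0.042], 0.76), ([0.595, -0.146, 0.039], 0.6)]
stop_face [([0.573, -0.125, 0.026], 0.95), ([0.705, 0.161, 0.029], 0.72)]
hammer [([0.722, -0.17, 0.026], 0.81), ([0.597, -0.146, 0.037], 0.56)]
punch_case [([0.588, 0.034, 0.041], 0.78)]
jar [([0.488, -0.049, 0.006], 0.82), ([0.574, -0.126, 0.026], 0.32)]
punch []
```

View pics/top0.png

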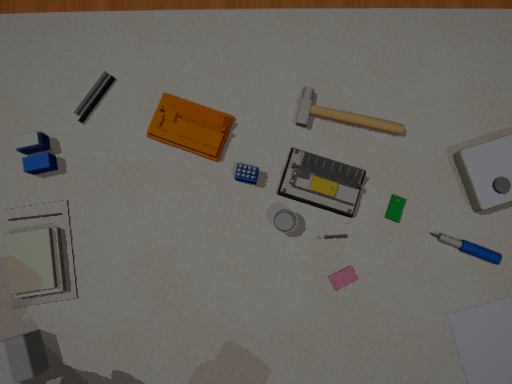

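View pics/scene0.png

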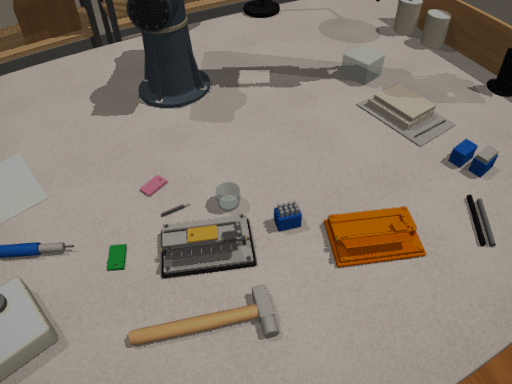

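Run:
```python
from h import *
for n,b in(("top",(270,140,375,222)),("scene",(150,205,265,285))):
    im,d=bot.capture(n);np.savez(n+'.npz',im=im,d=d)
    c=im[b[1]:b[3],b[0]:b[2]];save(n,n+'c.png',cv2.resize(c,None,fx=7,fy=7,interpolation=cv2.INTER_CUBIC))
    W=cloud(n,d)
    for r in bot.trace("block",n):
        m=r['mask'].astype(np.uint8);P=W[m>0];print(n,r['conf'],m.sum(),np.median(P,0))
        ct=max(cv2.findContours(m,0,cv2.CHAIN_APPROX_NONE)[0],key=len).reshape(-1,2)
        G=pix(n,ct,0.003)[:,:2]
        rc=cv2.minAreaRect((G*1000).astype(np.float32));print(' rect',rc)
    for r in bot.trace("blank",n):
        m=r['mask'];P=W[m];print(n,'blank',r['conf'],m.sum(),np.median(P,0),im[m].mean(0))
```

```text
top 0.59 3484 [ 0.57467936 -0.12599649  0.03032277]
 rect ((576.32568359375, -132.01153564453125), (177.60574340820312, 112.71160125732422), 72.00763702392578)
top 0.58 3708 [0.69927531 0.15794168 0.0295241 ]
 rect ((708.325439453125, 165.20858764648438), (179.29466247558594, 116.84239196777344), 69.4305191040039)
top 0.21 1094 [ 0.59714763 -0.14121893  0.0387521 ]
 rect ((597.6450805664062, -148.94833374023438), (138.69772338867188, 57.70327377319336), 72.07612609863281)
top blank 0.84 423 [ 0.36320633 -0.17282329  0.00657491] [112.94562648  71.69739953  86.59810875]
top blank 0.82 393 [ 0.51548501 -0.29595325  0.00671516] [11.1043257  79.23155216 27.58524173]
top blank 0.62 336 [ 0.56218783 -0.13220581  0.03480393] [115.          95.78571429  19.31845238]
scene 0.9 4695 [0.71874093 0.14961961 0.02728017]
 rect ((701.4691162109375, 169.20053100585938), (185.1090545654297, 130.23765563964844), 69.45918273925781)
scene 0.74 4446 [ 0.59839619 -0.13692858  0.02717537]
 rect ((568.4986572265625, -128.98263549804688), (177.49822998046875, 130.7213592529297), 72.48717498779297)
scene blank 0.97 427 [ 0.56403771 -0.13384233  0.03404463] [158.58548009 126.25526932  46.09601874]
scene blank 0.77 445 [ 0.52040755 -0.29702512  0.00570186] [ 29.4988764  107.65168539  44.58202247]
```

View pics/topc.png

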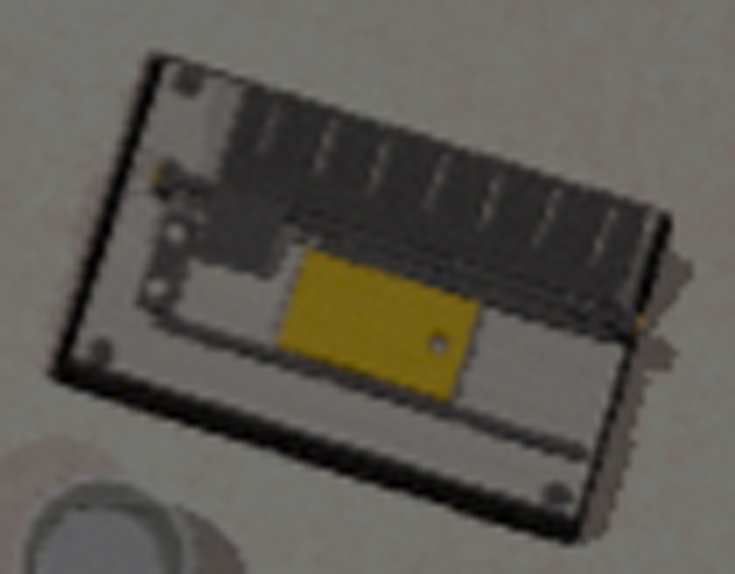

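View pics/scenec.png

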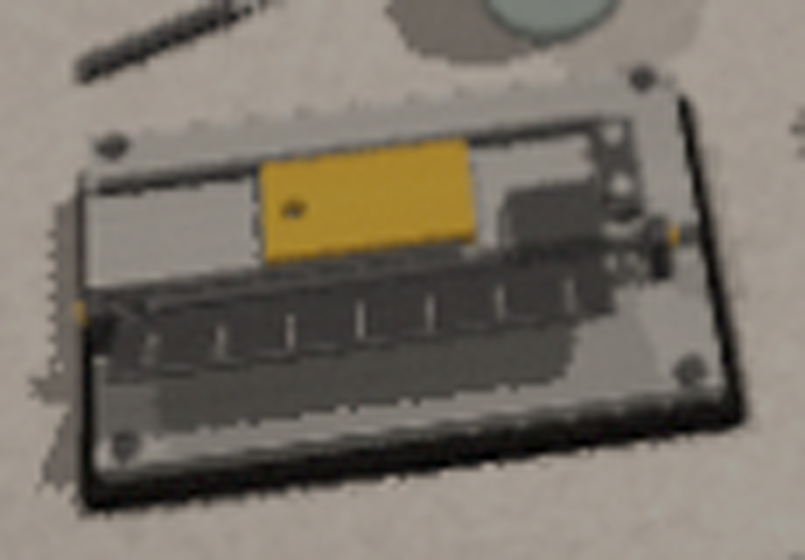

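Run:
```python
from h import *
for n in("top","scene"):
    z=np.load(n+'.npz');im=z['im'].astype(int);W=cloud(n,z['d'])
    m=((im[...,0]-im[...,2]>40)&(im[...,1]-im[...,2]>30)&(abs(W[...,0]-.565)<.05)&(abs(W[...,1]+.13)<.06)).astype(np.uint8)
    m=cv2.morphologyEx(m,cv2.MORPH_OPEN,np.ones((3,3)))
    # subpixel: rect of pixel polygon incl. pixel extent
    ct=max(cv2.findContours(cv2.resize(m,None,fx=8,fy=8,interpolation=0),0,cv2.CHAIN_APPROX_NONE)[0],key=len).reshape(-1,2)
    G=pix(n,(ct+.5)/8-.5,0.034)[:,:2]*1000
    print(n,m.sum(),'rect',cv2.minAreaRect(G.astype(np.float32)))
    mm=cv2.moments(ct.reshape(-1,1,2));c=np.array([mm['m10'],mm['m01']])/mm['m00'];print('centroid',pix(n,(c+.5)/8-.5,0.034),W[m>0].mean(0))
# features in top crop (u,v crop7 -> pixel)
def T(p): return (np.array(p)+.5)/7-.5+np.array([270,140])
def S(p): return (np.array(p)+.5)/7-.5+np.array([150,205])
B=np.array([.571,-.130])
print('rod ends top',pix('top',[T((155,177)),T((640,322))],.032),'scene',pix('scene',[S((672,236)),S((80,314))],.032))
print('rail ends top(z~.034)',pix('top',[T((150,312)),T((587,455))],.034))
print('screws top z.028',pix('top',[T(p) for p in((187,80),(100,350),(557,494))],.028))
print('screws scene z.028',pix('scene',[S(p) for p in((642,78),(112,147),(124,446),(691,368))],.028))
print('pad corners scene z0',pix('scene',[S(p) for p in((742,422),(88,508))],0.0))
print('pad corners top z0',pix('top',[T(p) for p in((55,375),(575,542))],0.0))
```

```text
top 376 rect ((562.18798828125, -133.0780792236328), (57.996116638183594, 35.24156951904297), 70.90593719482422)
centroid [[ 0.56232141 -0.13311679  0.034     ]] [ 0.5623062  -0.13282585  0.03470262]
scene 438 rect ((564.0227661132812, -133.67379760742188), (58.720577239990234, 36.674137115478516), 71.95751953125)
centroid [[ 0.56424243 -0.13395144  0.034     ]] [ 0.56412421 -0.13386537  0.03391744]
rod ends top [[ 0.60969388 -0.06479807  0.032     ]
 [ 0.56289345 -0.21520384  0.032     ]] scene [[ 0.61156927 -0.06573162  0.032     ]
 [ 0.56258961 -0.21501339  0.032     ]]
rail ends top(z~.034) [[ 0.56667792 -0.06248162  0.034     ]
 [ 0.52119002 -0.19689244  0.034     ]]
screws top z.028 [[ 0.64156349 -0.07563797  0.028     ]
 [ 0.55568569 -0.04709797  0.028     ]
 [ 0.50969345 -0.18842559  0.028     ]]
screws scene z.028 [[ 0.55538095 -0.04775257  0.028     ]
 [ 0.50931731 -0.1888815   0.028     ]
 [ 0.60415321 -0.21775305  0.028     ]
 [ 0.64914345 -0.07885104  0.028     ]]
pad corners scene z0 [[ 0.65335057 -0.06684803  0.        ]
 [ 0.59857048 -0.23128037  0.        ]]
pad corners top z0 [[ 0.55151153 -0.03390883  0.        ]
 [ 0.49675894 -0.19927245  0.        ]]
```

move_arm([
  {"xyz": [-28, -29, 0], "roll": 0, "grip": 38},
  {"xyz": [-28, -29, 0], "roll": 0, "grip": 38},
  {"xyz": [-28, -29, 0], "roll": 0, "grip": 38},
  {"xyz": [-28, -29, 0], "roll": 0, "grip": 38},
  {"xyz": [-28, -29, 0], "roll": 0, "grip": 38},
])

```text
time_s: 1.82
position: [0.2891, 0.4067, 0.19]
tcp_rot: [[-0.946, 0.325, 0.001], [0.325, 0.946, 0.0], [-0.0, 0.0, -1.0]]
force: [1.2, 1.0, -0.2]
opening: 0.702
grasp_force: 0.0
```

move_arm([
  {"xyz": [-28, -29, 0], "roll": 0, "grip": 38},
  {"xyz": [-28, -29, 0], "roll": 0, "grip": 38},
  {"xyz": [-28, -29, 0], "roll": 0, "grip": 38},
  {"xyz": [-28, -29, 0], "roll": 0, "grip": 38},
  {"xyz": [-28, -29, 0], "roll": 0, "grip": 38},
])

```text
time_s: 2.23
position: [0.3744, 0.2238, 0.1902]
tcp_rot: [[-0.946, 0.325, 0.001], [0.325, 0.946, 0.0], [-0.001, 0.001, -1.0]]
force: [1.2, 0.4, 0.5]
opening: 0.399
grasp_force: 0.0
```

move_arm([
  {"xyz": [-28, -29, 0], "roll": 0, "grip": 38},
  {"xyz": [-28, -29, 0], "roll": 0, "grip": 38},
  {"xyz": [-28, -29, 0], "roll": 0, "grip": 38},
  {"xyz": [-28, -29, 0], "roll": 0, "grip": 38},
  {"xyz": [-28, -29, 0], "roll": 0, "grip": 38},
])

```text
time_s: 2.65
position: [0.4596, 0.0408, 0.1902]
tcp_rot: [[-0.945, 0.326, 0.001], [0.326, 0.945, 0.0], [-0.001, 0.0, -1.0]]
force: [1.7, 0.3, 0.2]
opening: 0.376
grasp_force: 0.0
```

move_arm([
  {"xyz": [-28, -29, 0], "roll": 0, "grip": 38},
  {"xyz": [-28, -29, 0], "roll": 0, "grip": 38},
  {"xyz": [-28, -29, 0], "roll": 0, "grip": 38},
  {"xyz": [-28, -29, 0], "roll": 0, "grip": 38},
  {"xyz": [-28, -29, 0], "roll": 0, "grip": 38},
])

```text
time_s: 3.07
position: [0.5446, -0.142, 0.19]
tcp_rot: [[-0.945, 0.326, 0.0], [0.326, 0.945, 0.0], [-0.0, 0.0, -1.0]]
force: [0.7, 0.6, 0.6]
opening: 0.379
grasp_force: 0.0
```

move_arm([
  {"xyz": [0, 0, 0], "roll": 0.12, "grip": 38},
  {"xyz": [0, 0, 0], "roll": 0.12, "grip": 38},
  {"xyz": [0, 0, 0], "roll": 0.12, "grip": 38},
  {"xyz": [0, 0, 0], "roll": 0.12, "grip": 38},
  {"xyz": [0, 0, 0], "roll": 0.12, "grip": 38},
])

```text
time_s: 3.48
position: [0.5441, -0.1401, 0.1898]
tcp_rot: [[-0.591, 0.807, -0.0], [0.807, 0.591, 0.0], [0.0, 0.0, -1.0]]
force: [-0.9, -0.1, -0.2]
opening: 0.379
grasp_force: 0.0
```

move_arm([
  {"xyz": [0, 0, 0], "roll": 0.12, "grip": 38},
  {"xyz": [0, 0, 0], "roll": 0.12, "grip": 38},
  {"xyz": [0, 0, 0], "roll": 0.12, "grip": 38},
  {"xyz": [0, 0, 0], "roll": 0.12, "grip": 38},
  {"xyz": [0, 0, 0], "roll": 0.12, "grip": 38},
])

```text
time_s: 3.9
position: [0.5441, -0.1399, 0.1899]
tcp_rot: [[-0.033, 0.999, 0.0], [0.999, 0.033, -0.0], [-0.0, 0.0, -1.0]]
force: [0.4, -0.1, -0.6]
opening: 0.376
grasp_force: 0.0
```

move_arm([
  {"xyz": [0, 0, 0], "roll": 0.12, "grip": 38},
  {"xyz": [0, 0, 0], "roll": 0.12, "grip": 38},
  {"xyz": [0, 0, 0], "roll": 0.12, "grip": 38},
  {"xyz": [0, 0, 0], "roll": 0, "grip": 38},
  {"xyz": [0, 0, 0], "roll": 0, "grip": 38},
])

```text
time_s: 4.32
position: [0.5441, -0.1399, 0.1899]
tcp_rot: [[0.313, 0.95, 0.0], [0.95, -0.313, -0.0], [-0.0, 0.0, -1.0]]
force: [-0.1, 0.6, -0.7]
opening: 0.38
grasp_force: 0.0
```

move_arm([
  {"xyz": [-16, 20, 20], "roll": 0, "grip": 38},
  {"xyz": [-16, 20, 20], "roll": 0, "grip": 38},
  {"xyz": [0, 0, 35], "roll": 0, "grip": 38},
  {"xyz": [0, 0, 35], "roll": 0, "grip": 38},
  {"xyz": [0, 0, 0], "roll": 0, "grip": 38},
])

```text
time_s: 4.73
position: [0.567, -0.1808, 0.0733]
tcp_rot: [[0.314, 0.949, -0.012], [0.949, -0.314, 0.007], [0.002, -0.014, -1.0]]
force: [-1.3, -0.0, -0.5]
opening: 0.382
grasp_force: 0.0
```

```bash
cat > look.py <<'E'
import sys
from h import *
f=sys.argv[1];ims=[]
for n,b in(("scene",(130,170,270,290)),("top",(255,125,395,245))):
    im,d=bot.capture(n);np.savez(f+n+'.npz',im=im,d=d)
    c=im[b[1]:b[3],b[0]:b[2]];
    if n=="top": c=np.clip(c*1.5,0,255).astype(np.uint8)
    ims.append(cv2.resize(c,(400,343),interpolation=cv2.INTER_CUBIC))
save('',f+'.png',np.hstack(ims))
s=bot.read_state();print(s['time_s'],s['position'],s['force'])
E
python3 look.py a
```

```text
4.8333 [ 0.5709848  -0.18236644  0.07897358] [-0.21984247  0.46786506  0.59086968]
```

View pics/a.png

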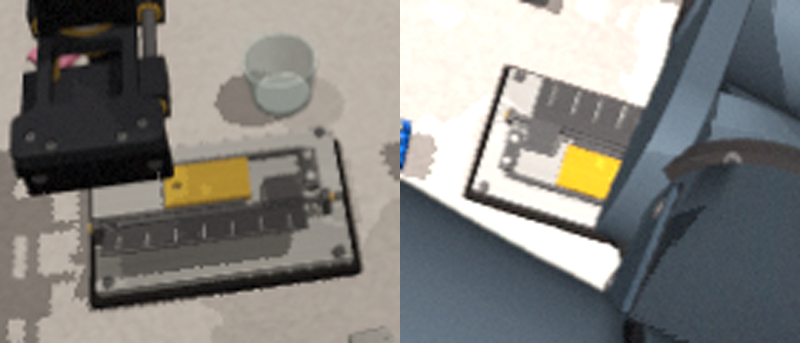

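Run:
```python
from h import *
s=bot.read_state();p=np.array(s['position']);R=np.array(s['tcp_rot']);print(p,R.round(3).tolist(),s['opening'])
im,d=bot.capture('scene')
for off in((0,0,0),(0,.024,0),(0,-.024,0),(0,0,-.07),(0,0,-.12)):
    q=proj('scene',p+R@np.array(off))[0];print(off,q,(q-[130,170])*2.857)
W=cloud('scene',d);m=(d>0)&(W[...,2]>.06)&(np.linalg.norm(W[...,:2]-p[:2],axis=-1)<.13)
L=(W[m]-p)@R*1000
for lo in range(-140,20,10):
    k=L[(L[:,2]>=lo)&(L[:,2]<lo+10)]
    if len(k):print(lo,len(k),np.percentile(k,[5,95],axis=0)[:,:2].round().tolist())
save('','b.png',cv2.resize(np.clip(im[90:260,110:300].astype(float)*2.2,0,255).astype(np.uint8),None,fx=3.5,fy=3.5,interpolation=cv2.INTER_CUBIC))
```

```text
[ 0.5709848  -0.18236644  0.07897358] [[0.314, 0.949, -0.003], [0.949, -0.314, 0.002], [0.001, -0.003, -1.0]] 0.3811178895137613
(0, 0, 0) [174.94707816 230.40997304] [128.41380231 172.59129297]
(0, 0.024, 0) [175.2474422  241.31278168] [129.27194236 203.74061727]
(0, -0.024, 0) [174.67414722 219.97155043] [127.63403862 142.76871957]
(0, 0, -0.07) [167.93990961 204.06075674] [108.39432174  97.31158201]
(0, 0, -0.12) [162.3179561  182.62126326] [92.33240058 36.05894913]
-140 346 [[-32.0, -50.0], [36.0, 96.0]]
-130 786 [[-35.0, -44.0], [37.0, 93.0]]
-120 389 [[-34.0, -74.0], [37.0, 88.0]]
-110 192 [[-33.0, -78.0], [36.0, 88.0]]
-100 3 [[6.0, -20.0], [9.0, -20.0]]
-90 35 [[-10.0, -22.0], [8.0, -19.0]]
```

View pics/b.png

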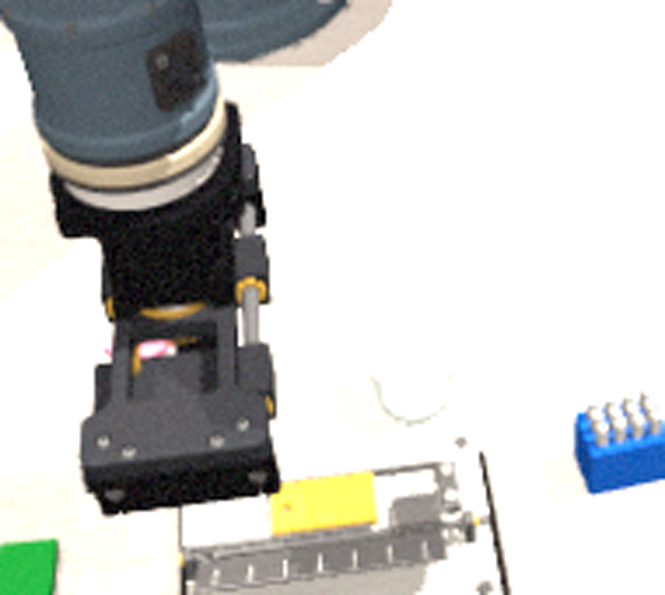

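move_arm([
  {"xyz": [0, 1, 15], "roll": 0, "grip": 38},
  {"xyz": [0, 0, 15], "roll": 0, "grip": 38},
  {"xyz": [0, 0, 0], "roll": 0, "grip": 38},
  {"xyz": [0, 0, 0], "roll": 0, "grip": 38},
])

```text
time_s: 5.22
position: [0.5739, -0.1835, 0.0518]
tcp_rot: [[0.315, 0.949, 0.002], [0.949, -0.315, -0.001], [-0.0, 0.003, -1.0]]
force: [0.3, 0.1, -0.0]
opening: 0.383
grasp_force: 0.0
```

move_arm([
  {"xyz": [0, 0, 3], "roll": 0, "grip": 38},
  {"xyz": [0, 0, 3], "roll": 0, "grip": 38},
  {"xyz": [0, 0, 3], "roll": 0, "grip": 38},
  {"xyz": [0, 0, 0], "roll": 0, "grip": 38},
  {"xyz": [0, 0, 0], "roll": 0, "grip": 38},
])

```text
time_s: 5.63
position: [0.5728, -0.1831, 0.0409]
tcp_rot: [[0.315, 0.949, -0.0], [0.949, -0.315, 0.0], [0.0, -0.0, -1.0]]
force: [0.7, 0.2, 0.5]
opening: 0.379
grasp_force: 0.0
```

move_arm([
  {"xyz": [0, 0, 2], "roll": 0, "grip": 38},
  {"xyz": [0, 0, 1], "roll": 0, "grip": 38},
  {"xyz": [0, 0, 0], "roll": 0, "grip": 38},
  {"xyz": [0, 0, 0], "roll": 0, "grip": 38},
])

```text
time_s: 5.97
position: [0.5728, -0.1831, 0.0377]
tcp_rot: [[0.316, 0.949, -0.0], [0.949, -0.316, 0.0], [0.0, -0.0, -1.0]]
force: [0.1, 0.4, 0.4]
opening: 0.38
grasp_force: 0.0
```

Run:
```python
from h import *
im,d=bot.capture('scene');F=[];M=[]
for i in range(4):
    s=bot.read_state();F.append(s['force']);M.append(s['moment']);bot.capture('top')
print(s['position'],np.mean(F,0),np.mean(M,0))
B=np.array([.5755,-.1328]);a=np.deg2rad(-18.05);ex=np.array([np.cos(a),np.sin(a)]);ey=np.array([-ex[1],ex[0]])
q=np.array(s['position'])[:2]-B;print('tcp in block',q@ex*1e3,q@ey*1e3)
save('','c.png',cv2.resize(np.clip(im[190:290,140:265].astype(float)*1.5,0,255).astype(np.uint8),None,fx=6,fy=6,interpolation=cv2.INTER_CUBIC))
# bar surface heights
for nm in('scene.npz',None):
    W=cloud('scene',np.load(nm)['d'] if nm else d);q=W[...,:2]-B;bx=q@ex;by=q@ey
    for x0 in(.018,.024,.030,.036,.042,.048):
        m=(abs(bx-x0)<.003)&(by>-.02)&(by<.045)&(W[...,2]<.06);print(nm,x0,m.sum(),np.median(W[m][:,2]) if m.any() else 0)
```

```text
[ 0.57291317 -0.1832078   0.03788899] [ 0.30201798  0.0063623  -0.13336571] [-0.09556545  0.07648608  0.00214028]
tcp in block 13.159175454588866 -48.72857248946167
scene.npz 0.018 82 0.033837485671323886
scene.npz 0.024 74 0.03585373560587371
scene.npz 0.03 152 0.019141804338317213
scene.npz 0.036 156 0.018959627858019003
scene.npz 0.042 178 0.019346404990116604
scene.npz 0.048 129 0.01801276159421551
None 0.018 78 0.03364684853626468
None 0.024 69 0.03625354800763547
None 0.03 148 0.01888929182030103
None 0.036 162 0.018730706450649746
None 0.042 169 0.019375297027650534
None 0.048 132 0.018345992189852438
```

View pics/c.png

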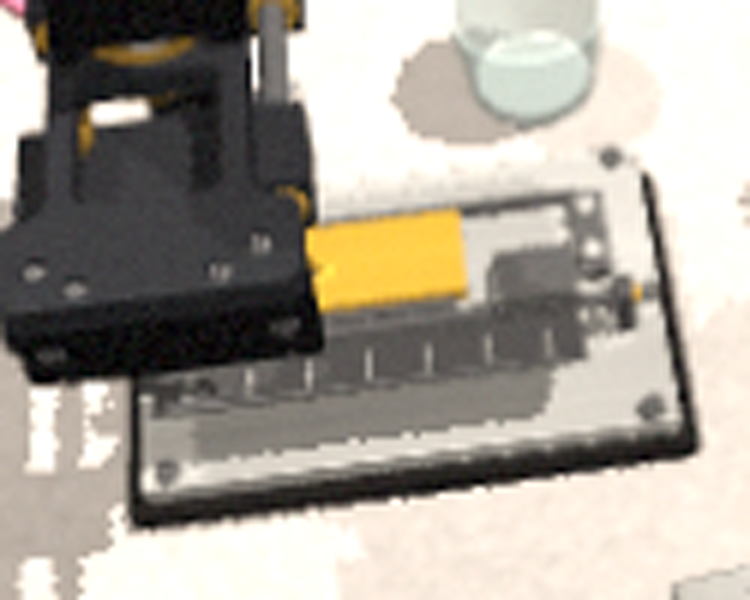

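move_arm([
  {"xyz": [0, 0, 1], "roll": 0, "grip": 38},
  {"xyz": [0, 0, 1], "roll": 0, "grip": 38},
  {"xyz": [0, 0, 0], "roll": 0, "grip": 38},
])

```text
time_s: 6.47
position: [0.5727, -0.1831, 0.0356]
tcp_rot: [[0.315, 0.949, -0.0], [0.949, -0.315, 0.0], [0.0, -0.0, -1.0]]
force: [-0.7, 0.4, 0.1]
opening: 0.38
grasp_force: 0.0
```

```bash
cat > st.py <<'E'
from h import *
im,d=bot.capture('scene');F=[];M=[];P=[]
for i in range(4):
    s=bot.read_state();F.append(s['force']);M.append(s['moment']);P.append(s['position']);bot.capture('top')
p=np.mean(P,0);print(s['time_s'],p.round(4),'F',np.mean(F,0).round(2),'M',np.mean(M,0).round(3))
B=np.array([.5755,-.1328]);a=np.deg2rad(-18.05);ex=np.array([np.cos(a),np.sin(a)]);ey=np.array([-ex[1],ex[0]])
q=p[:2]-B;print('tcp in block',(q@ex*1e3).round(1),(q@ey*1e3).round(1))
W=cloud('scene',d);q=W[...,:2]-B;bx=q@ex;by=q@ey
for x0 in(.018,.024,.030,.036,.042,.048):
    o=[]
    for D in(np.load('scene.npz')['d'],d):
        W=cloud('scene',D);q=W[...,:2]-B;m=(abs(q@ex-x0)<.003)&(q@ey>-.02)&(q@ey<.045)&(W[...,2]<.06)&(W[...,2]>.0285);z=W[m][:,2];o+=[len(z),round(float(np.median(z)),4) if len(z) else 0]
    print(x0,o)
E
python3 st.py
```

```text
6.6667 [ 0.5728 -0.1831  0.0358] F [-0.12  0.12  0.09] M [-0.132  0.073 -0.016]
tcp in block 13.1 -48.7
0.018 [82, 0.0338, 70, 0.0333]
0.024 [57, 0.0365, 60, 0.0368]
0.03 [60, 0.0397, 57, 0.0397]
0.036 [58, 0.0431, 60, 0.0433]
0.042 [87, 0.046, 74, 0.0461]
0.048 [17, 0.0467, 30, 0.0471]
```

Run:
```python
from h import *
p=np.array([ 0.5710,-.1824,.079]);R=np.array([[0.314, 0.949, -0.003], [0.949, -0.314, 0.002], [0.001, -0.003, -1.0]])
for z in(-.07,-.085,-.105,-.12):
  for y in(.095,):
    for x in(-.0375,.0375):print(z,y,x,((proj('scene',p+R@np.array([x,y,z]))[0]-[110,90])*3.5).round())
s=bot.read_state();p=np.array(s['position']);R=np.array(s['tcp_rot'])
im,d=bot.capture('scene');W=cloud('scene',d)
L=(W-p)@R*1000
# points within the gripper's silhouette lower strip
m=(d>0)&(W[...,2]>.055)&(abs(L[...,0])<60)&(abs(L[...,1])<110)&(L[...,2]>-125)
for lo in range(-125,0,5):
    k=L[m&(L[...,2]>=lo)&(L[...,2]<lo+5)]
    if len(k):print(lo,len(k),np.percentile(k,[5,50,95],axis=0)[:,:2].round().tolist())
print('noreading',((d==0)[190:290,140:265]).sum())
i2,d2=bot.capture('top');W=cloud('top',d2);L=(W-p)@R*1000
m=(d2>0)&(abs(L[...,0])<40)&(abs(L[...,1])<60)&(W[...,2]>.05)
print('top',m.sum(),np.percentile(W[m][:,2],[5,50,95]) if m.any() else 0)
```

```text
-0.07 0.095 -0.0375 [117. 576.]
-0.07 0.095 0.0375 [293. 554.]
-0.085 0.095 -0.0375 [109. 556.]
-0.085 0.095 0.0375 [288. 533.]
-0.105 0.095 -0.0375 [ 97. 527.]
-0.105 0.095 0.0375 [281. 504.]
-0.12 0.095 -0.0375 [ 89. 505.]
-0.12 0.095 0.0375 [276. 481.]
-125 151 [[-36.0, -77.0], [30.0, -18.0], [38.0, 50.0]]
-120 181 [[-32.0, -75.0], [27.0, -2.0], [36.0, 88.0]]
-115 137 [[-35.0, -32.0], [9.0, 87.0], [38.0, 88.0]]
-110 124 [[-33.0, -42.0], [8.0, 87.0], [37.0, 88.0]]
-105 37 [[-33.0, -79.0], [-1.0, 87.0], [35.0, 88.0]]
-90 6 [[-4.0, -22.0], [-1.0, -21.0], [6.0, -20.0]]
-85 30 [[-10.0, -22.0], [-1.0, -21.0], [9.0, -20.0]]
noreading 46
top 3381 [0.3925462  0.40981275 0.4513881 ]
```

move_arm([
  {"xyz": [0, 0, 1], "roll": 0, "grip": 38},
  {"xyz": [0, 0, 1], "roll": 0, "grip": 38},
  {"xyz": [0, 0, 0], "roll": 0, "grip": 38},
])

```text
time_s: 7.07
position: [0.5727, -0.1831, 0.0336]
tcp_rot: [[0.316, 0.949, -0.0], [0.949, -0.316, 0.0], [0.0, -0.0, -1.0]]
force: [-0.1, 0.3, -0.3]
opening: 0.385
grasp_force: 0.0
```

move_arm([
  {"xyz": [0, 0, 1], "roll": 0, "grip": 38},
  {"xyz": [0, 0, 1], "roll": 0, "grip": 38},
  {"xyz": [0, 0, 0], "roll": 0, "grip": 38},
])

```text
time_s: 7.32
position: [0.5727, -0.1831, 0.0316]
tcp_rot: [[0.316, 0.949, -0.0], [0.949, -0.316, 0.0], [0.0, -0.0, -1.0]]
force: [0.1, 0.0, 0.4]
opening: 0.38
grasp_force: 0.0
```

```bash
python3 st.py; python3 look.py d
```

```text
7.5167 [ 0.5728 -0.1832  0.0318] F [-0.16 -0.44  0.2 ] M [-0.092  0.082  0.015]
tcp in block 13.1 -48.7
0.018 [82, 0.0338, 74, 0.0335]
0.024 [57, 0.0365, 54, 0.0363]
0.03 [60, 0.0397, 62, 0.0401]
0.036 [58, 0.0431, 55, 0.0432]
0.042 [87, 0.046, 85, 0.046]
0.048 [17, 0.0467, 21, 0.0469]
7.6667 [ 0.57293258 -0.18320665  0.03190244] [-0.25606883  0.76486422  0.43485349]
```

View pics/d.png

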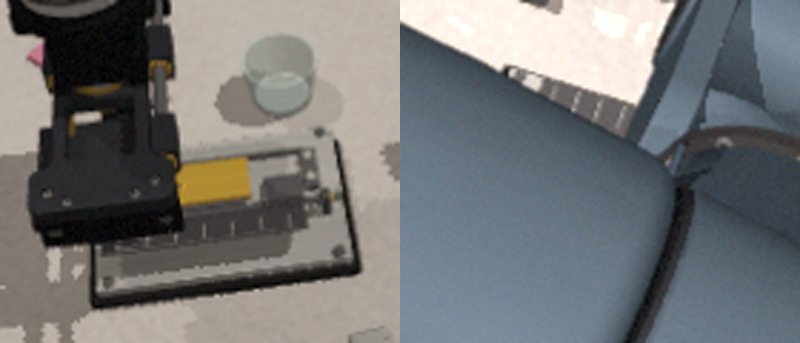

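move_arm([
  {"xyz": [0, 0, -15], "roll": 0, "grip": 38},
  {"xyz": [0, 0, -15], "roll": 0, "grip": 38},
  {"xyz": [0, 0, -15], "roll": -0.12, "grip": 38},
  {"xyz": [0, 0, -15], "roll": -0.12, "grip": 38},
  {"xyz": [0, 0, 0], "roll": -0.12, "grip": 38},
])

```text
time_s: 8.08
position: [0.575, -0.1842, 0.095]
tcp_rot: [[-0.045, 0.999, 0.005], [0.999, 0.045, -0.003], [-0.003, 0.005, -1.0]]
force: [1.0, 0.5, 0.9]
opening: 0.383
grasp_force: 0.0
```

move_arm([
  {"xyz": [0, 0, 0], "roll": -0.12, "grip": 38},
  {"xyz": [0, 0, 0], "roll": -0.12, "grip": 38},
  {"xyz": [0, 0, 0], "roll": -0.12, "grip": 38},
  {"xyz": [0, 0, 0], "roll": -0.12, "grip": 38},
  {"xyz": [0, 0, 0], "roll": -0.12, "grip": 38},
])

```text
time_s: 8.5
position: [0.5728, -0.1832, 0.0919]
tcp_rot: [[-0.601, 0.799, 0.0], [0.799, 0.601, -0.0], [-0.0, 0.0, -1.0]]
force: [0.9, 0.0, -0.5]
opening: 0.374
grasp_force: 0.0
```

move_arm([
  {"xyz": [0, 0, 0], "roll": -0.12, "grip": 38},
  {"xyz": [0, 0, 0], "roll": -0.12, "grip": 38},
  {"xyz": [0, 0, 0], "roll": 0, "grip": 38},
  {"xyz": [0, 0, 0], "roll": 0, "grip": 38},
])

```text
time_s: 8.83
position: [0.5729, -0.1831, 0.0919]
tcp_rot: [[-0.768, 0.64, 0.0], [0.64, 0.768, 0.0], [0.0, 0.0, -1.0]]
force: [-0.1, 0.7, 0.3]
opening: 0.382
grasp_force: 0.0
```

Run:
```python
from h import *
im,d=bot.capture('scene');s=bot.read_state();p=np.array(s['position']);R=np.array(s['tcp_rot']);print(p,s['opening'])
W=cloud('scene',d);L=(W-p)@R*1000
m=(d>0)&(W[...,2]>.06)&(abs(L[...,0])<60)&(abs(L[...,1])<110)&(L[...,2]>-125)
for lo in range(-125,40,5):
    k=L[m&(L[...,2]>=lo)&(L[...,2]<lo+5)]
    if len(k):print(lo,len(k),np.percentile(k,[5,50,95],axis=0)[:,:2].round().tolist())
im=np.clip(im.astype(float)*1.8,0,255).astype(np.uint8)
c=cv2.resize(im[130:270,120:260],None,fx=4.2,fy=4.2,interpolation=cv2.INTER_CUBIC)
for off in((0,.0165,0),(0,-.0165,0),(0,0,-.07)):
    q=((proj('scene',p+R@np.array(off))[0]-[120,130]+.5)*4.2).astype(int);cv2.circle(c,tuple(int(v) for v in q),4,(255,0,0),1)
save('','e.png',c)
```

```text
[ 0.5728636  -0.18312212  0.09186476] 0.37501686545736146
-125 285 [[-39.0, -79.0], [-32.0, 25.0], [17.0, 79.0]]
-120 403 [[-39.0, -78.0], [-33.0, 6.0], [11.0, 76.0]]
-115 173 [[-39.0, -80.0], [-37.0, 21.0], [16.0, 87.0]]
-110 142 [[-38.0, -80.0], [-30.0, 25.0], [15.0, 88.0]]
-105 41 [[-33.0, -79.0], [-9.0, 87.0], [29.0, 88.0]]
-100 10 [[-9.0, -21.0], [-3.0, -20.0], [2.0, -20.0]]
-95 10 [[-4.0, -21.0], [-2.0, -21.0], [4.0, -20.0]]
-90 12 [[-12.0, -30.0], [0.0, -21.0], [7.0, -20.0]]
-85 26 [[-12.0, -30.0], [-10.0, -20.0], [7.0, -16.0]]
-80 23 [[-12.0, -28.0], [-10.0, -21.0], [6.0, -16.0]]
-75 37 [[-12.0, -28.0], [-10.0, -18.0], [0.0, 28.0]]
-70 38 [[-12.0, -25.0], [-10.0, -17.0], [1.0, 28.0]]
-65 36 [[-11.0, -23.0], [-10.0, -18.0], [5.0, 28.0]]
-60 45 [[-12.0, -24.0], [-9.0, -18.0], [8.0, 26.0]]
-55 37 [[-12.0, -21.0], [-5.0, -17.0], [8.0, 26.0]]
-50 48 [[-12.0, -22.0], [-7.0, -17.0], [8.0, 26.0]]
-45 48 [[-12.0, -22.0], [-7.0, 18.0], [8.0, 26.0]]
-40 43 [[-12.0, -23.0], [-9.0, -16.0], [7.0, 26.0]]
-35 14 [[-11.0, -22.0], [-5.0, -0.0], [6.0, 25.0]]
```

View pics/e.png

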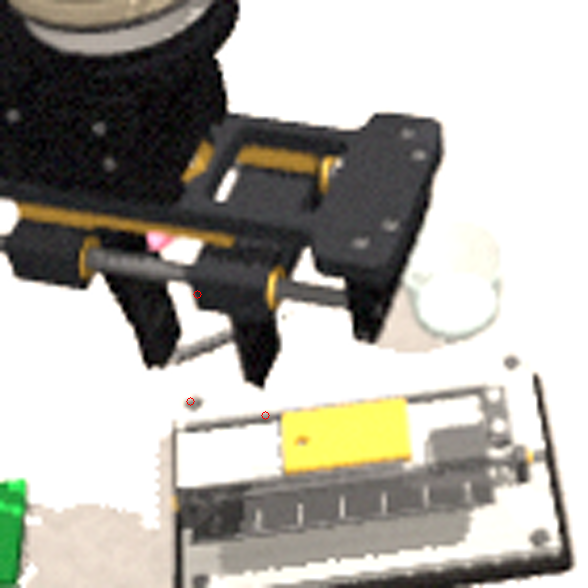

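move_arm([
  {"xyz": [0, 0, 0], "roll": 0.12, "grip": 45},
  {"xyz": [0, 0, 0], "roll": 0.12, "grip": 45},
  {"xyz": [0, 0, 0], "roll": 0.12, "grip": 45},
  {"xyz": [0, 0, 0], "roll": 0.12, "grip": 45},
  {"xyz": [0, 0, 0], "roll": 0.12, "grip": 45},
])

```text
time_s: 9.3
position: [0.5728, -0.1832, 0.0918]
tcp_rot: [[-0.267, 0.964, -0.0], [0.964, 0.267, 0.0], [0.0, -0.0, -1.0]]
force: [-0.6, -0.0, 0.6]
opening: 0.447
grasp_force: 0.0
```

move_arm([
  {"xyz": [0, 0, 0], "roll": 0.12, "grip": 45},
  {"xyz": [0, 0, 0], "roll": 0.12, "grip": 45},
  {"xyz": [0, 0, 0], "roll": 0.12, "grip": 45},
  {"xyz": [0, 0, 0], "roll": 0.12, "grip": 45},
  {"xyz": [0, -1, 0], "roll": 0, "grip": 45},
])

```text
time_s: 9.72
position: [0.5721, -0.1831, 0.0919]
tcp_rot: [[0.204, 0.979, 0.0], [0.979, -0.204, -0.0], [-0.0, 0.0, -1.0]]
force: [0.0, 0.1, -0.3]
opening: 0.45
grasp_force: 0.0
```

move_arm([
  {"xyz": [0, 0, 25], "roll": 0, "grip": 45},
  {"xyz": [0, 0, 25], "roll": 0, "grip": 45},
  {"xyz": [0, 0, 18], "roll": 0, "grip": 45},
  {"xyz": [0, 0, 0], "roll": 0, "grip": 45},
  {"xyz": [0, 0, 0], "roll": 0, "grip": 45},
])

```text
time_s: 10.13
position: [0.5712, -0.1826, 0.0231]
tcp_rot: [[0.199, 0.98, -0.002], [0.98, -0.199, 0.001], [0.001, -0.002, -1.0]]
force: [-0.7, 0.7, -0.1]
opening: 0.451
grasp_force: 0.0
```

move_arm([
  {"xyz": [0, 0, 3], "roll": 0, "grip": 45},
  {"xyz": [0, 0, 3], "roll": 0, "grip": 45},
  {"xyz": [0, 0, 3], "roll": 0, "grip": 45},
  {"xyz": [0, 0, 0], "roll": 0, "grip": 45},
  {"xyz": [0, 0, 0], "roll": 0, "grip": 45},
])

```text
time_s: 10.55
position: [0.5721, -0.1831, 0.0152]
tcp_rot: [[0.199, 0.98, 0.0], [0.98, -0.199, -0.0], [-0.0, 0.001, -1.0]]
force: [-0.3, -0.3, -0.2]
opening: 0.453
grasp_force: 0.0
```

move_arm([
  {"xyz": [0, 0, 0], "roll": 0.115, "grip": 45},
  {"xyz": [0, 0, 2], "roll": 0, "grip": 45},
  {"xyz": [0, 0, 2], "roll": 0, "grip": 45},
  {"xyz": [0, 0, 0], "roll": 0, "grip": 45},
])

```text
time_s: 10.88
position: [0.5728, -0.1834, 0.0113]
tcp_rot: [[0.309, 0.951, 0.002], [0.951, -0.309, -0.001], [-0.0, 0.002, -1.0]]
force: [0.5, -0.3, 2.7]
opening: 0.45
grasp_force: 1.5
```

move_arm([
  {"xyz": [0, 0, 2], "roll": 0, "grip": 45},
  {"xyz": [0, 0, 2], "roll": 0, "grip": 45},
  {"xyz": [0, 0, 0], "roll": 0, "grip": 45},
  {"xyz": [0, 0, 0], "roll": 0, "grip": 45},
])

```text
time_s: 11.22
position: [0.5727, -0.1835, 0.0072]
tcp_rot: [[0.31, 0.951, 0.002], [0.951, -0.31, -0.001], [-0.0, 0.002, -1.0]]
force: [1.7, 0.2, 4.8]
opening: 0.451
grasp_force: 1.9
```

```bash
python3 st.py
```

```text
11.4167 [ 0.5724 -0.1834  0.0071] F [ 1.69 -0.77  4.23] M [-0.27  -0.307 -0.01 ]
tcp in block 12.8 -49.0
0.018 [82, 0.0338, 103, 0.0331]
0.024 [57, 0.0365, 70, 0.0345]
0.03 [60, 0.0397, 75, 0.0364]
0.036 [58, 0.0431, 72, 0.0386]
0.042 [87, 0.046, 74, 0.0403]
0.048 [17, 0.0467, 61, 0.0412]
```

move_arm([
  {"xyz": [0, 0, 2], "roll": 0, "grip": 45},
  {"xyz": [0, 0, 2], "roll": 0, "grip": 45},
  {"xyz": [0, 0, 2], "roll": 0, "grip": 45},
  {"xyz": [0, 0, 1.5], "roll": 0, "grip": 45},
  {"xyz": [0, 0, 0], "roll": 0, "grip": 45},
])

```text
time_s: 11.88
position: [0.5733, -0.1837, -0.0003]
tcp_rot: [[0.311, 0.95, 0.003], [0.95, -0.311, -0.001], [-0.0, 0.003, -1.0]]
force: [3.1, -1.3, 5.5]
opening: 0.451
grasp_force: 2.7
```

```bash
python3 st.py
```

```text
12.0833 [ 5.733e-01 -1.837e-01 -2.000e-04] F [ 3.05 -0.76  5.27] M [-0.282 -0.552  0.017]
tcp in block 13.7 -49.0
0.018 [82, 0.0338, 117, 0.0315]
0.024 [57, 0.0365, 93, 0.0315]
0.03 [60, 0.0397, 89, 0.0319]
0.036 [58, 0.0431, 90, 0.0323]
0.042 [87, 0.046, 92, 0.0325]
0.048 [17, 0.0467, 77, 0.0326]
```

move_arm([
  {"xyz": [0, 0, 1], "roll": 0, "grip": 45},
  {"xyz": [0, 0, 0], "roll": 0, "grip": 45},
  {"xyz": [0, 0, 0], "roll": 0, "grip": 45},
])

```text
time_s: 12.38
position: [0.5733, -0.1837, -0.0011]
tcp_rot: [[0.311, 0.95, 0.003], [0.95, -0.311, -0.001], [-0.0, 0.003, -1.0]]
force: [2.5, -1.3, 6.2]
opening: 0.45
grasp_force: 3.0
```

move_arm([
  {"xyz": [0, 0, 0.6], "roll": 0, "grip": 45},
  {"xyz": [0, 0, 0], "roll": 0, "grip": 45},
  {"xyz": [0, 0, 0], "roll": 0, "grip": 45},
])

```text
time_s: 12.63
position: [0.5733, -0.1837, -0.0016]
tcp_rot: [[0.311, 0.95, 0.003], [0.95, -0.311, -0.001], [-0.0, 0.003, -1.0]]
force: [3.0, -1.1, 6.4]
opening: 0.45
grasp_force: 3.2
```

```bash
python3 st.py
```

```text
12.8333 [ 0.5733 -0.1837 -0.0016] F [ 2.51 -0.72  6.49] M [-0.285 -0.551 -0.001]
tcp in block 13.7 -49.0
0.018 [82, 0.0338, 120, 0.0315]
0.024 [57, 0.0365, 94, 0.0307]
0.03 [60, 0.0397, 91, 0.0308]
0.036 [58, 0.0431, 92, 0.0311]
0.042 [87, 0.046, 96, 0.0309]
0.048 [17, 0.0467, 71, 0.0314]
```

move_arm([
  {"xyz": [3, 0, 0], "roll": 0, "grip": 45},
  {"xyz": [3, 0, 0], "roll": 0, "grip": 45},
  {"xyz": [3, 0, 0], "roll": 0, "grip": 45},
  {"xyz": [3, 0, 0], "roll": 0, "grip": 45},
  {"xyz": [3, 0, 0], "roll": 0, "grip": 45},
])

```text
time_s: 13.3
position: [0.5763, -0.1707, -0.0017]
tcp_rot: [[0.31, 0.951, -0.0], [0.951, -0.31, -0.003], [-0.003, 0.001, -1.0]]
force: [-2.2, -6.1, 7.7]
opening: 0.456
grasp_force: 3.8
```

```bash
cat > bl.py <<'E'
from h import *
n='scene';im,d=bot.capture(n);im=im.astype(int);W=cloud(n,d)
B=np.array([.5755,-.1328]);a=np.deg2rad(-18.05);ex=np.array([np.cos(a),np.sin(a)]);ey=np.array([-ex[1],ex[0]])
m=((im[...,0]-im[...,2]>40)&(im[...,1]-im[...,2]>30)&(abs(W[...,0]-.575)<.05)&(abs(W[...,1]+.12)<.07)&(W[...,2]>.025)&(W[...,2]<.045)).astype(np.uint8)
m=cv2.morphologyEx(m,cv2.MORPH_OPEN,np.ones((3,3)));vu=np.argwhere(m)
q=pix(n,vu[:,::-1],.034)[:,:2]-B
print('blank',m.sum(),'x',np.percentile(q@ex*1e3,[1,99]).round(1),'y',np.percentile(q@ey*1e3,[1,99]).round(1),'z',np.median(W[m>0][:,2]).round(4))
q=W[...,:2]-B;bx=q@ex;by=q@ey
for l in('stop_face','clip_jaw'):pass
E
python3 bl.py; python3 st.py
```

```text
blank 251 x [-27.2   7.9] y [-1.5 30.2] z 0.034
13.55 [ 0.5765 -0.1702 -0.0017] F [-0.64 -5.08  7.39] M [-0.884  0.021 -0.076]
tcp in block 12.6 -35.2
0.018 [82, 0.0338, 96, 0.0314]
0.024 [57, 0.0365, 68, 0.0307]
0.03 [60, 0.0397, 68, 0.0308]
0.036 [58, 0.0431, 68, 0.0309]
0.042 [87, 0.046, 71, 0.0308]
0.048 [17, 0.0467, 51, 0.0311]
```

move_arm([
  {"xyz": [3, 0, 0], "roll": 0, "grip": 45},
  {"xyz": [3, 0, 0], "roll": 0, "grip": 45},
  {"xyz": [3, 0, 0], "roll": 0, "grip": 45},
  {"xyz": [3, 0, 0], "roll": 0, "grip": 45},
  {"xyz": [3, 0, 0], "roll": 0, "grip": 45},
])

```text
time_s: 14.02
position: [0.5809, -0.1565, -0.0017]
tcp_rot: [[0.31, 0.951, -0.0], [0.951, -0.31, -0.003], [-0.003, 0.001, -1.0]]
force: [-0.9, -6.3, 8.1]
opening: 0.452
grasp_force: 3.9
```

```bash
python3 bl.py; python3 st.py
```

```text
blank 185 x [-26.6   8.8] y [15.7 45.9] z 0.0343
14.2667 [ 0.581  -0.156  -0.0017] F [-0.92 -4.28  7.97] M [-0.919  0.045 -0.073]
tcp in block 12.4 -20.3
0.018 [82, 0.0338, 63, 0.0314]
0.024 [57, 0.0365, 39, 0.0308]
0.03 [60, 0.0397, 45, 0.0307]
0.036 [58, 0.0431, 46, 0.0308]
0.042 [87, 0.046, 44, 0.0308]
0.048 [17, 0.0467, 34, 0.0304]
```

move_arm([
  {"xyz": [3, 0, 0], "roll": 0, "grip": 45},
  {"xyz": [3, 0, 0], "roll": 0, "grip": 45},
  {"xyz": [3, 0, 0], "roll": 0, "grip": 45},
  {"xyz": [0, 0, 0], "roll": 0, "grip": 45},
])

```text
time_s: 14.65
position: [0.5838, -0.1474, -0.0017]
tcp_rot: [[0.31, 0.951, -0.0], [0.951, -0.31, -0.002], [-0.002, 0.0, -1.0]]
force: [-1.7, -3.7, 7.7]
opening: 0.453
grasp_force: 3.7
```

move_arm([
  {"xyz": [1, 0, 0], "roll": 0, "grip": 45},
  {"xyz": [1, 0, 0], "roll": 0, "grip": 45},
  {"xyz": [0, 0, 0], "roll": 0, "grip": 45},
])

```text
time_s: 14.9
position: [0.5842, -0.1459, -0.0017]
tcp_rot: [[0.31, 0.951, -0.001], [0.951, -0.31, -0.003], [-0.003, 0.0, -1.0]]
force: [-0.2, -5.1, 7.8]
opening: 0.449
grasp_force: 3.8
```

```bash
python3 bl.py; python3 st.py
```

```text
blank 108 x [-26.2   6.7] y [28.  57.4] z 0.0344
15.15 [ 0.5842 -0.1459 -0.0017] F [-1.26 -5.3   7.57] M [-1.131  0.164 -0.097]
tcp in block 12.4 -9.8
0.018 [82, 0.0338, 45, 0.0317]
0.024 [57, 0.0365, 26, 0.0306]
0.03 [60, 0.0397, 24, 0.0312]
0.036 [58, 0.0431, 23, 0.0307]
0.042 [87, 0.046, 31, 0.0309]
0.048 [17, 0.0467, 19, 0.0311]
```

Leading end is about 2 mm short; continuing in single millimetres until the force jumps.

move_arm([
  {"xyz": [1, 0, 0], "roll": 0, "grip": 45},
  {"xyz": [0, 0, 0], "roll": 0, "grip": 45},
])

```text
time_s: 15.37
position: [0.5845, -0.1451, -0.0017]
tcp_rot: [[0.31, 0.951, -0.001], [0.951, -0.31, -0.003], [-0.003, 0.0, -1.0]]
force: [-1.1, -6.4, 7.2]
opening: 0.45
grasp_force: 3.9
```

move_arm([
  {"xyz": [1, 0, 0], "roll": 0, "grip": 45},
  {"xyz": [0, 0, 0], "roll": 0, "grip": 45},
])

```text
time_s: 15.53
position: [0.5847, -0.1447, -0.0017]
tcp_rot: [[0.309, 0.951, -0.001], [0.951, -0.309, -0.004], [-0.004, 0.0, -1.0]]
force: [-2.2, -7.8, 7.1]
opening: 0.449
grasp_force: 5.2
```

move_arm([
  {"xyz": [1, 0, 0], "roll": 0, "grip": 45},
  {"xyz": [0, 0, 0], "roll": 0, "grip": 45},
])

```text
time_s: 15.7
position: [0.5848, -0.1445, -0.0017]
tcp_rot: [[0.308, 0.951, -0.001], [0.951, -0.308, -0.005], [-0.005, 0.0, -1.0]]
force: [-2.8, -8.7, 7.5]
opening: 0.451
grasp_force: 6.3
```

```bash
python3 bl.py; python3 st.py
```

```text
blank 80 x [-26.3 -12.2] y [30.6 57.5] z 0.0347
15.95 [ 0.5848 -0.1444 -0.0017] F [-3.05 -9.1   6.99] M [-1.758  0.447  0.066]
tcp in block 12.5 -8.2
0.018 [82, 0.0338, 38, 0.0311]
0.024 [57, 0.0365, 20, 0.0304]
0.03 [60, 0.0397, 21, 0.0311]
0.036 [58, 0.0431, 20, 0.0306]
0.042 [87, 0.046, 24, 0.0312]
0.048 [17, 0.0467, 19, 0.0304]
```

move_arm([
  {"xyz": [1, 0, 0], "roll": 0, "grip": 45},
  {"xyz": [1, 0, 0], "roll": 0, "grip": 45},
  {"xyz": [0, 0, 0], "roll": 0, "grip": 45},
])

```text
time_s: 16.25
position: [0.5852, -0.144, -0.0017]
tcp_rot: [[0.307, 0.952, -0.002], [0.952, -0.307, -0.007], [-0.007, 0.001, -1.0]]
force: [-3.9, -13.4, 7.4]
opening: 0.447
grasp_force: 8.8
```

```bash
python3 st.py|head -2;python3 - <<'E'
from h import *
im,d=bot.capture('scene')
save('','f.png',cv2.resize(np.clip(im[195:285,170:270].astype(float)*1.3,0,255).astype(np.uint8),None,fx=6.5,fy=6.5,interpolation=cv2.INTER_CUBIC))
E
```

```text
16.45 [ 0.5852 -0.144  -0.0017] F [ -4.48 -13.21   7.27] M [-2.442  0.701  0.187]
tcp in block 12.7 -7.6
```

View pics/f.png

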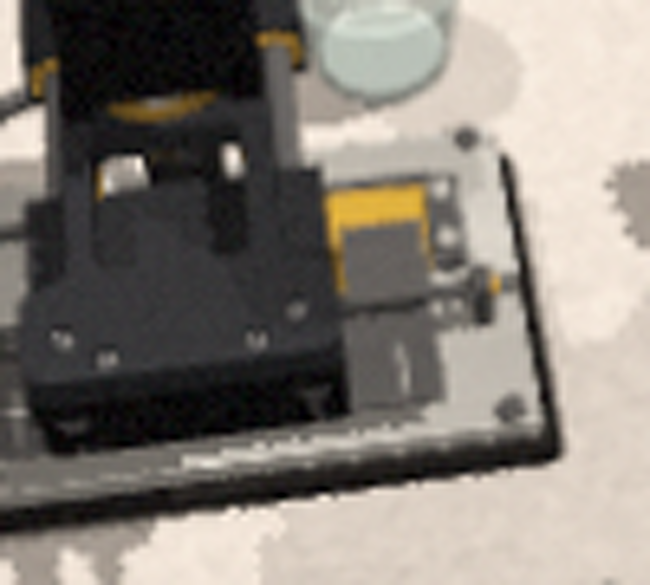

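move_arm([
  {"xyz": [-2, 0, 0], "roll": 0, "grip": 45},
  {"xyz": [-2, 0, 0], "roll": 0, "grip": 45},
  {"xyz": [-2, 0, 0], "roll": 0, "grip": 45},
  {"xyz": [-2, 0, 0], "roll": 0, "grip": 45},
  {"xyz": [0, 0, 0], "roll": 0, "grip": 45},
])

```text
time_s: 16.97
position: [0.5839, -0.1459, -0.0018]
tcp_rot: [[0.311, 0.95, 0.001], [0.95, -0.311, 0.002], [0.002, 0.0, -1.0]]
force: [1.7, 3.5, 6.7]
opening: 0.448
grasp_force: 3.6
```

```bash
python3 st.py|head -2; python3 bl.py
```

```text
17.1667 [ 0.5839 -0.1459 -0.0018] F [1.77 2.14 7.19] M [ 0.308 -0.412  0.09 ]
tcp in block 12.1 -9.9
blank 122 x [-26.2   9. ] y [27.6 58.7] z 0.0344
```

Backed off 2.3 mm with the blank staying at the stop; now raise gently.

move_arm([
  {"xyz": [0, 0, -3], "roll": 0, "grip": 45},
  {"xyz": [0, 0, -3], "roll": 0, "grip": 45},
  {"xyz": [0, 0, -4], "roll": 0, "grip": 45},
  {"xyz": [0, 0, -5], "roll": 0, "grip": 45},
  {"xyz": [0, 0, -8], "roll": 0, "grip": 45},
])

```text
time_s: 17.68
position: [0.5814, -0.1462, 0.0197]
tcp_rot: [[0.311, 0.951, -0.005], [0.951, -0.311, 0.002], [0.0, -0.005, -1.0]]
force: [0.6, 0.4, -1.0]
opening: 0.449
grasp_force: 0.0
```

move_arm([
  {"xyz": [0, 0, -20], "roll": 0, "grip": 45},
  {"xyz": [0, 0, -30], "roll": 0, "grip": 45},
  {"xyz": [0, 0, -30], "roll": 0, "grip": 45},
  {"xyz": [-40, 0, -10], "roll": 0, "grip": 45},
  {"xyz": [-40, 0, 0], "roll": 0, "grip": 45},
])

```text
time_s: 18.1
position: [0.5605, -0.2229, 0.1144]
tcp_rot: [[0.306, 0.952, 0.004], [0.952, -0.306, -0.003], [-0.002, 0.005, -1.0]]
force: [1.5, -2.1, 0.5]
opening: 0.447
grasp_force: 0.0
```

move_arm([
  {"xyz": [-40, 0, 0], "roll": 0, "grip": 45},
  {"xyz": [-40, 0, 0], "roll": 0, "grip": 45},
  {"xyz": [0, 0, 0], "roll": 0, "grip": 45},
  {"xyz": [0, 0, 0], "roll": 0, "grip": 45},
])

```text
time_s: 18.43
position: [0.5323, -0.3012, 0.1106]
tcp_rot: [[0.315, 0.949, -0.001], [0.949, -0.315, 0.001], [0.0, -0.001, -1.0]]
force: [-0.0, 0.5, 0.2]
opening: 0.448
grasp_force: 0.0
```

```bash
python3 st.py; python3 bl.py
python3 - <<'E'
from h import *
im,d=bot.capture('scene');im2,d=bot.capture('top')
a=cv2.resize(np.clip(im[170:290,130:290].astype(float)*1.3,0,255).astype(np.uint8),(400,300),interpolation=cv2.INTER_CUBIC)
b=cv2.resize(np.clip(im2[80:230,230:430].astype(float)*1.5,0,255).astype(np.uint8),(400,300),interpolation=cv2.INTER_CUBIC)
save('','g.png',np.hstack([a,b]))
E
```

```text
18.6333 [ 0.5332 -0.2981  0.1104] F [-0.02  0.33 -0.19] M [-0.084  0.081 -0.01 ]
tcp in block 11.0 -170.2
0.018 [82, 0.0338, 102, 0.0325]
0.024 [57, 0.0365, 71, 0.034]
0.03 [60, 0.0397, 77, 0.0361]
0.036 [58, 0.0431, 76, 0.0378]
0.042 [87, 0.046, 74, 0.0398]
0.048 [17, 0.0467, 68, 0.0407]
blank 318 x [-26.7   8.3] y [ 2.6 56.8] z 0.0341
```

View pics/g.png

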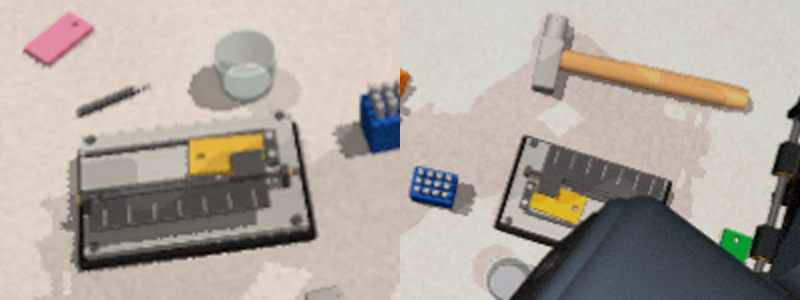

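Run:
```python
from h import *
im,d=bot.capture('scene')
B=np.array([.5755,-.1328]);a=np.deg2rad(-18.05);ex=np.array([np.cos(a),np.sin(a)]);ey=np.array([-ex[1],ex[0]])
for bx in(-.022,-.018,-.014):
    P=[np.r_[B+ex*bx+ey*y,.034] for y in np.arange(.050,.068,.001)]
    uv=proj('scene',P).astype(np.float32)
    print(bx,[v.tolist() for v in cv2.remap(im,uv[:,0].copy(),uv[:,1].copy(),cv2.INTER_LINEAR)[:,0]])
```

```text
-0.022 [[167, 133, 50], [164, 131, 48], [162, 129, 46], [161, 128, 46], [161, 127, 47], [163, 128, 47], [163, 128, 47], [156, 123, 49], [142, 114, 52], [117, 99, 62], [103, 93, 77], [111, 105, 96], [121, 116, 110], [133, 129, 122], [137, 132, 125], [132, 128, 121], [118, 114, 108], [99, 96, 91]]
-0.018 [[172, 137, 47], [172, 137, 47], [171, 136, 47], [170, 134, 49], [166, 131, 47], [161, 126, 43], [158, 124, 43], [156, 123, 46], [132, 105, 47], [103, 83, 48], [87, 75, 57], [75, 72, 67], [80, 77, 73], [87, 84, 79], [87, 84, 79], [85, 82, 78], [81, 78, 74], [79, 76, 73]]
-0.014 [[159, 125, 44], [160, 126, 44], [160, 126, 44], [160, 125, 43], [159, 125, 44], [157, 124, 44], [151, 119, 43], [140, 110, 43], [113, 91, 45], [90, 76, 48], [75, 69, 56], [66, 64, 61], [65, 61, 60], [65, 61, 60], [66, 62, 61], [66, 63, 62], [66, 63, 62], [75, 72, 71]]
```

```bash
python3 -c "
from rig import bot
print(bot.hand_in())"
```

```text
the job is handed in; nothing more can be done
None
```

The job is handed in at about 19 s: the blank sits home against the end stop with the jaw clamped on it, no bystander was touched, and I viewed 11 pictures where the limit was 10.

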